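Drag the parts tray home and latch it

TASK

Hook a fingertip behind the far lip of the metal parts tray and drag it along the bench, between the two wooden battens, until it presses on the rubber pad of the stop firmly but not hard, with some 12 N; then let go of it and fold the steel latch all the way down so that its nose holds the near wall of the tray. The stop's setting is not known beforehand, so feel for it: never ram or force the tray, stop or latch. Keep the tray flat on the bench with the two wooden feet standing in it, and leave the can, the hammer and the carton alone.

Things in the scene. Friction and masses are not known exactly. Their poses are not given: they have to be found in the camera images.
- dock: Plywood jig fixed to the bench. Origin: on the bench, mid channel, at the nominal place of the stop's pad face. x points out along the channel, away from the stop (drag the tray along -x), z up. Two battens, 45 mm high, 130 mm apart, run from x = -100 to 60 mm; their ends flare out to x = 107 mm, where the mouth is 160 mm wide. The tray slides on the bench between them.
- stop_nominal (a point): Fixed on the dock, 40 mm above its origin. The wooden stop's face, a rubber pad 80 mm wide, 19 to 43 mm high, is within 18 mm of here along the dock's x, either way: its setting differs each time and is NOT measured. The pad is sprung, 4 N per mm, bottoming at 10 mm. Press the tray on it with 10 to 15 N beyond the sliding drag; over 20 N between tray and jig is too much.
- latch (a joint): Angle of the steel latch on the stop: 0 folded fully down (fixed limit), starts raised at 0.9 to 1.15, at most 1.4. A bar 16 mm wide, 8 mm thick, reaching 96 mm from its hinge, along the dock's +x when down. A nose block sits under it 58 to 94 mm from the hinge, 26 mm wide, foot 20 mm below the bar's middle. Stiff: stays at any angle; 2 to 3 N from above near its end folds it.
- latch_nominal (a point): Fixed on the dock: where the latch's hinge (axis along dock y, at mid bar) would be at the nominal setting, 50 mm above the bench. The true hinge shifts with the stop: always 40 mm nearer the robot than the unpressed pad face, mid channel. The nose drops inside the tray's near wall only if its near lip is within 6 mm of the pad; else it lands on the wall at about 0.15 rad: do not force it.
- tray: Loose plain aluminium tray, open on top, 120 x 120 mm over its outward lip, 40 mm high, 0.5 to 0.7 kg. Origin: centre of its underside; z up; x away from the robot, within 0.12 rad of the dock's x. It starts at the dock's mouth, near lip 107 to 125 mm beyond stop_nominal, free bench behind it. When it touches the pad its origin is 60 mm beyond the pad face. Sliding it takes 2 to 8 N.
- far_lip (a point): Middle of the edge of the tray's far lip, at its top: 60 mm from the tray's origin along its x, 40 mm up. The lip runs all round at the top of the wall, 4 mm thick, sticking out 8 mm; with the 4 mm wall the rim is 12 mm from lip edge to inner face.
- foot_a: Tapered dark wooden sofa foot, 38 mm across at the bottom, 40 mm high, 50 g, standing loose in the far left part of the tray. Origin: centre of its underside.
- foot_b: The same, in the far right part of the tray.
- can: Bystander: yellow can, 52 mm across, 140 mm high, standing left of the dock. Origin: centre of its underside.
- hammer: Bystander: hammer lying right of the dock, about 0.3 m long along its x axis.
- carton: Bystander: cardboard carton, 90 x 60 x 40 mm, right of the hammer. Origin: centre of its underside.

How it is judged:
On the way, in this order (a step that is already met when the one before it is completed fails the run):
1. the tray is drawn in between the battens and pressed against the stop's pad with at least 8 N (x of tray in the frame of dock below 0.08 m and contact force between tray and dock above 8 N and value of joint latch above 0.5 rad), for 0.2 s.
2. the latch is folded fully down over the near wall of the tray (x of tray in the frame of dock below 0.08 m and value of joint latch below 0.08 rad), for 0.2 s.
At the end, for the whole second after the job is handed in: The latch is folded down (below 0.08 rad) with its nose inside the tray's near wall; the tray lies flat and at rest at the stop (its centre less than 80 mm out along the dock's x axis, which with the latch down leaves it within about 6 mm of the pad), and both wooden feet stand upright in it (all of step 2 and linear speed of tray below 0.01 m/s and height (world z) of tray below 0.006 m and horizontal distance between each of foot_a, foot_b and tray below 0.055 m and height (world z) of each of foot_a, foot_b below 0.012 m and angle between each of foot_a, foot_b's own z axis and vertical below 0.2 rad); the robot touches nothing.
It fails at once if the tray and the dock (battens, stop or latch) are pressed together with more than 20 N (contact force between tray and dock above 20 N).
It fails at once if the tray is lifted or tipped up off the bench (height (world z) of tray above 0.012 m or angle between tray's own z axis and vertical above 0.15 rad).
It fails at once if a wooden foot is tipped over (angle between any of foot_a, foot_b's own z axis and vertical above 0.6 rad).
It fails at once if the can, the hammer or the carton is moved by more than 25 mm (distance of any of can, hammer, carton from where it was at the start of the episode above 0.025 m).
It also fails if it takes over 72 s, if anything falls off the work surface, if the arm or the gripper's body presses on something with over 40 N, if the wrist force passes 120 N, or if a joint passes its speed limit or range.

ROBOT

A 7-joint arm with a two-finger parallel gripper is mounted at the origin on the work surface. World frame = base frame: x ahead of the robot, y to its left, z up, the work surface at z = 0. Lengths are in m, angles in rad, forces in N, time in s.
With the tool pointing down it reaches from about 0.4 to 0.875 m from the base axis. Payload 6.5 kg.
Tool frame: the origin (TCP) lies on the centre line of the jaws, within the pads' length; the fingertips stand 11 mm ahead of it and the grasp point (between the pads) lies 8 mm behind it; z points along the fingers, y is the line along which they close (so a half turn about z gives the same grasp; the last joint's range is limited). The gripper opens to 85 mm and grips with 20 to 120 N. Pads are 22 mm wide; open, the fingers measure 114 mm over their backs; the gripper's body (76 mm by 85 mm) begins 54 mm behind the grasp point. The pads swing forward as they close: fully open they stand 13 mm farther back than shut.
Start: joints at [1.083, 0.536, -0.004, 1.538, 0.003, 1.067, -0.071], TCP at [0.266, -0.593, 0.242] pointing down, gripper open.
Joint ranges: [-2.7, 2.7], [-0.37, 2.16], [-1.27, 1.26], [0.24, 2.4], [-1.31, 4.45], [0.19, 1.91], [-2.76, 2.76]. Speed limits (rad/s): [2.39, 2.39, 3.14, 3.14, 3.14, 3.14, 3.14].

INTERFACE

Orientations are given as a unit quaternion [x, y, z, w].
In Python, from rig import status, optics, arm, spotter gives the robot as it stands.
- The arm moves only by the shell command python3 -m handwheel 'ROWS' [FORCE]. ROWS is JSON, a list of rows, each a list of 7 numbers: the finger opening in cm, from 0 to 8.54, then the shift along the world's x, y, z in cm, then the turn, a rotation vector about the world's x, y, z in rad. In form: [[jaw, dx, dy, dz, ax, ay, az], ...]. A call has 1 to 10 rows; each row is the pose to reach, as a shift and turn from the pose commanded when the call began; what a row does not reach only later rows make up. A row lasts 1/8 s, in which the tool goes at most 62.5 mm and 10.7 degrees, less where a joint would pass 70% of its speed; a pose out of reach is approached as far as the arm can. A call with a gripper value outside its range is refused whole. The fingers move at their own pace and stop on an object; FORCE is the grip in N (left out, the last holds). Time passes only in rows, so rows that repeat a pose let the fingers close. It gives the time, the measured TCP pose, the force, the opening and the grip force at its end, in the units of the state.
- status.get_state(): the state, without advancing time (a new reading comes with each control period).
- optics.snapshot(name): name is "scene" or "side" or "wrist"; returns the picture (420x560x3 uint8, red, green, blue); there is no depth.
- optics.calibration(name): a dict with "mtx" (3x3 intrinsics, pixels), "position" and "rotation" of the camera in the world; the wrist camera has in their place "mount" (4x4, takes a point from camera to tool coordinates, whose origin is the TCP and whose axes are the flange's). Camera axes: x right, y up, looking along -z (the intrinsics and any distortion apply to the point x, -y, -z); pixel columns grow to the right and rows downward; lengths in m; the calibration is good to about 2 mm. A picture is of the moment at which its call begins: read the wrist's pose just before it. calibration takes no time and is no camera call.
- arm.job_done(): hands the job in; it is judged then, once.
Trained networks look in the newest picture that a camera, given by its name, has taken for a name from the list of things; names that differ only in an ending like _2 or _b are one class to them, and where a whole thing is asked for, a point or a joint stands for the part that bears it (a point fixed in the world has none). Each returns a list of dicts, best first, with "p" (0 to 1); they miss things now and then, are a little off and sometimes report something else, mostly with a low value. They report only what shows in the picture. A call takes as long as a camera call.
- spotter.recognise(camera, name): "point" ([x, y, z] in m, in world coordinates, good to about 4 mm: the middle of the surface that is visible of it).
- spotter.outline_of(camera, name): "region" (420x560 bool, what is visible of it).
- spotter.pinpoint(camera, name): "point" ([x, y, z] in m, in world coordinates, good to about 4 mm: a listed point, or the origin of a listed thing).
The state is a dict: "t": time; "joint_positions": joint angles; "joint_velocities": joint speeds; "joint_torque": joint torques, N m; "eef_pos": TCP position; "tool_rot": TCP orientation; "contact_force": force on the tool from outside, world axes, zero at the start; "ft_torque": the same for the moment, N m; "gripper_width": finger opening in m; "gripper_force": force on a finger pad.
Only numpy, scipy, OpenCV 4.12 (cv2) and the standard library are available. Lean on these libraries where they do the work, as an engineer would, in place of code of your own. Each camera call takes 0.05 s, during which the arm holds its last target. There are 200 camera calls.

## Working session

There is one attempt and no reset: what is moved stays moved. The work goes in short steps, Python scripts to look and compute and a shell command to move; the robot and the scene stay as the last step left them, time stands still between calls to the robot, and variables do not carry over. Pictures are saved under pics/ and viewed, at most 13 in all, crops included, and the job is handed in when it is done.

```bash
mkdir -p pics; ls
cat > h.py <<'E'
import numpy as np, cv2
from rig import status, optics, arm, spotter
def snap(cam,f=None):
    im=optics.snapshot(cam)
    if f: cv2.imwrite('pics/'+f,im[:,:,::-1])
    return im
def st():
    s=status.get_state(); print('t',round(s['t'],2),'pos',np.round(s['eef_pos'],4),'q',np.round(s['tool_rot'],4),'F',np.round(s['contact_force'],1),'w',round(s['gripper_width'],4))
    return s
E
python3 - <<'E'
from h import *
s=st()
a=snap('scene');b=snap('side')
cv2.imwrite('pics/a.png',np.vstack([a,b])[:,:,::-1][:, :])
im=np.hstack([a,b]);cv2.imwrite('pics/a.png',cv2.resize(im,(800,300))[:,:,::-1])
for c in('scene','side'):
    print(c,np.round(optics.calibration(c)['position'],3))
    for n in ['dock','stop_nominal','latch_nominal','tray','far_lip','foot_a','can','hammer','carton']:
        r=spotter.pinpoint(c,n)
        print(n,[(np.round(d['point'],4).tolist(),round(d['p'],2)) for d in r[:3]])
E
```

```text
pics
t 0.0 pos [ 0.2659 -0.5925  0.2414] q [ 9.778e-01  2.094e-01 -2.000e-04 -9.000e-04] F [-0.5 -0.3  0.4] w 0.085
scene [0.989 0.307 0.642]
dock [([0.4488, -0.0411, -0.0009], 0.59)]
stop_nominal [([0.4501, -0.0369, 0.0414], 0.95)]
latch_nominal [([0.4054, -0.0325, 0.0505], 0.63), ([0.506, -0.2707, -0.0012], 0.31)]
tray [([0.6269, -0.046, -0.0012], 0.77)]
far_lip [([0.6882, -0.0537, 0.0405], 0.98)]
foot_a []
can [([0.618, 0.1469, -0.0015], 0.8), ([0.6544, -0.0252, 0.0013], 0.26)]
hammer [([0.5071, -0.2717, 0.0009], 0.79), ([0.6178, 0.1472, 0.001], 0.74)]
carton [([0.496, -0.4247, -0.0002], 0.64), ([0.4479, -0.0391, 0.0003], 0.47)]
side [ 0.427 -0.957  1.077]
dock [([0.4497, -0.0401, -0.0023], 0.9)]
stop_nominal [([0.4515, -0.0306, 0.0411], 0.57)]
latch_nominal []
tray [([0.6317, -0.0484, 0.0069], 0.73)]
far_lip [([0.6906, -0.0525, 0.0378], 0.94)]
foot_a [([0.6613, -0.0317, 0.007], 0.63), ([0.6572, -0.078, 0.0027], 0.56), ([0.4519, -0.0398, 0.0001], 0.34)]
can [([0.6187, 0.1461, 0.0028], 0.62)]
hammer [([0.5094, -0.2696, 0.0017], 0.73), ([0.4503, -0.038, -0.0014], 0.68)]
carton [([0.4966, -0.4266, 0.0013], 0.95)]
```

View image.

View pics/a.png

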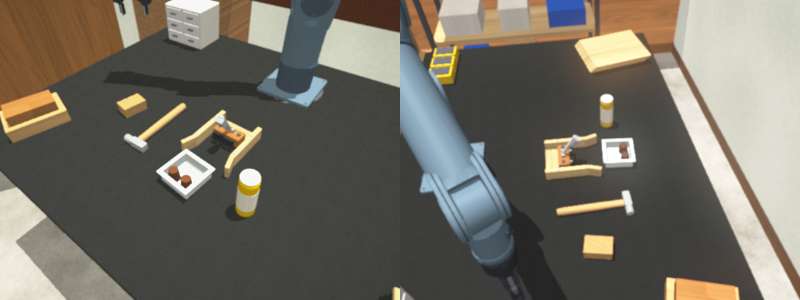

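```bash
cat >> h.py <<'E'
def proj(c,P):
    C=optics.calibration(c);R=np.array(C['rotation']);R=R if R.shape==(3,3) else None
    p=(np.atleast_2d(P)-C['position'])@R; p=p*[1,-1,-1]
    return cv2.projectPoints(p,np.zeros(3),np.zeros(3),np.array(C['mtx']),np.array(C.get('dist',C.get('distortion',np.zeros(5)))))[0][:,0]
def rect(c,im,z,x0,x1,y0,y1,s):  # columns: x, rows: -y
    X,Y=np.meshgrid(np.arange(x0,x1,s),np.arange(y1,y0,-s))
    q=proj(c,np.stack([X,Y,0*X+z],-1).reshape(-1,3)).astype(np.float32).reshape(*X.shape,2)
    return cv2.remap(im,q,None,cv2.INTER_CUBIC)
E
python3 - <<'E'
from h import *
print({k:np.shape(v) for k,v in optics.calibration('side').items()},list(optics.calibration('wrist')))
o=[]
for c in('side','scene'):
    im=snap(c); r=rect(c,im,0.043,0.33,0.73,-0.16,0.09,0.0005)
    for i in range(0,800,100): cv2.line(r,(i,0),(i,8),(255,255,0),1)
    for i in range(0,500,100): cv2.line(r,(0,i),(8,i),(255,255,0),1)
    cv2.imwrite(f'pics/r_{c}.png',r[:,:,::-1])
E
```

```text
{'mtx': (3, 3), 'position': (3,), 'rotation': (4,)} ['mtx', 'mount']Traceback (most recent call last):
  File "<stdin>", line 5, in <module>
  File "h.py", line 16, in rect
    q=proj(c,np.stack([X,Y,0*X+z],-1).reshape(-1,3)).astype(np.float32).reshape(*X.shape,2)
      ~~~~^^^^^^^^^^^^^^^^^^^^^^^^^^^^^^^^^^^^^^^^^^
  File "h.py", line 12, in proj
    p=(np.atleast_2d(P)-C['position'])@R; p=p*[1,-1,-1]
      ~~~~~~~~~~~~~~~~~~~~~~~~~~~~~~~~^~
ValueError: matmul: Input operand 1 does not have enough dimensions (has 0, gufunc core with signature (n?,k),(k,m?)->(n?,m?) requires 1)
```

```bash
sed -i "s/R=np.array(C\['rotation'\]);.*/R=Rotation.from_quat(C['rotation']).as_matrix()/; 1i from scipy.spatial.transform import Rotation" h.py
python3 - <<'E'
from h import *
for c in('side','scene'):
    im=snap(c); r=rect(c,im,0.043,0.33,0.73,-0.16,0.09,0.0005)
    for i in range(0,800,100): cv2.line(r,(i,0),(i,8),(255,255,0),1)
    for i in range(0,500,100): cv2.line(r,(0,i),(8,i),(255,255,0),1)
    cv2.imwrite(f'pics/r_{c}.png',r[:,:,::-1])
E
```

```text
(no output)
```

View pics/r_side.png

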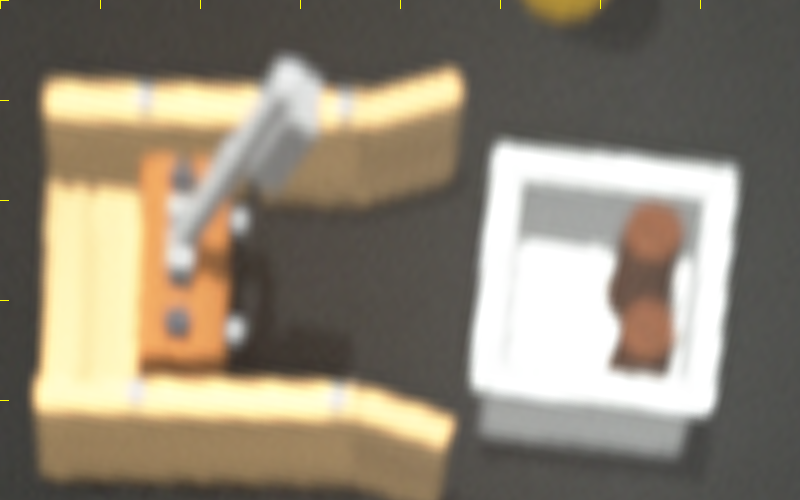

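View pics/r_scene.png

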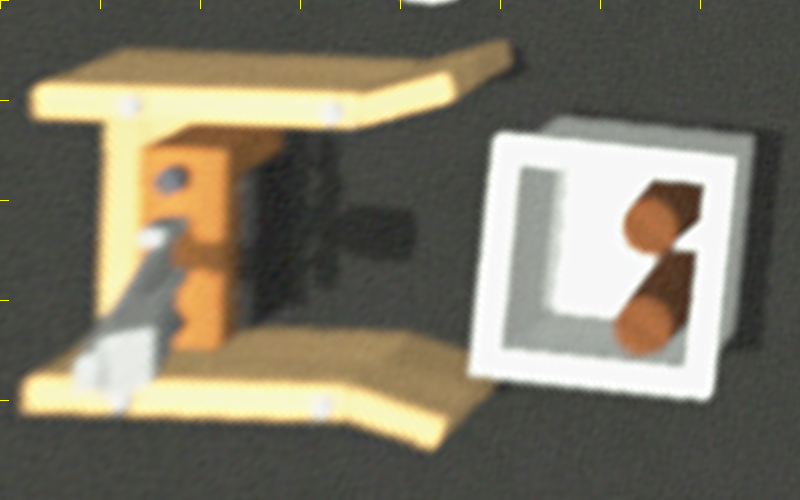

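```bash
python3 -m handwheel '[[8.5,45.6,53.9,0,0,0,-0.447],[8.5,45.6,53.9,0,0,0,-0.447],[8.5,45.6,53.9,0,0,0,-0.447],[8.5,45.6,53.9,0,0,0,-0.447],[8.5,45.6,53.9,0,0,0,-0.447],[8.5,45.6,53.9,0,0,0,-0.447],[8.5,45.6,53.9,0,0,0,-0.447],[8.5,45.6,53.9,0,0,0,-0.447],[8.5,45.6,53.9,0,0,0,-0.447],[8.5,45.6,53.9,0,0,0,-0.447]]'
python3 -c "
from h import *
st()"
```

```text
t: 2.4
eef_pos: [0.6709, -0.1144, 0.2424]
tool_rot: [1.0, -0.013, 0.0, 0.0]
contact_force: [0.4, -0.8, 0.2]
gripper_width: 0.0851
gripper_force: 0.0
t 2.4 pos [ 0.6709 -0.1144  0.2424] q [ 9.999e-01 -1.270e-02  2.000e-04  1.000e-04] F [ 0.4 -0.8  0.2] w 0.0851
```

```bash
python3 -m handwheel '[[8.5,5.5,6.1,0,0,0,0],[8.5,5.5,6.1,0,0,0,0],[8.5,5.5,6.1,-6,0,0,0],[8.5,5.5,6.1,-12,0,0,0],[8.5,5.5,6.1,-17,0,0,0],[8.5,5.5,6.1,-20,0,0,0],[8.5,5.5,6.1,-21.8,0,0,0],[8.5,5.5,6.1,-21.8,0,0,0]]'
python3 - <<'E'
from h import *
im=snap('side');cv2.imwrite('pics/b.png',rect('side',im,0.04,0.33,0.85,-0.2,0.12,0.00065)[:,:,::-1])
print([(np.round(d['point'],4).tolist(),round(d['p'],2)) for d in spotter.pinpoint('side','far_lip')])
st()
E
```

```text
t: 3.4
eef_pos: [0.7241, -0.0549, 0.0234]
tool_rot: [1.0, -0.013, -0.001, -0.0]
contact_force: [0.3, 0.3, 1.4]
gripper_width: 0.0851
gripper_force: 0.0
[([0.6917, -0.0515, 0.0376], 0.76)]
t 3.5 pos [ 0.7259 -0.055   0.0258] q [ 0.9999 -0.0126  0.0012  0.    ] F [0.4 0.8 0.1] w 0.0849
```

View pics/b.png

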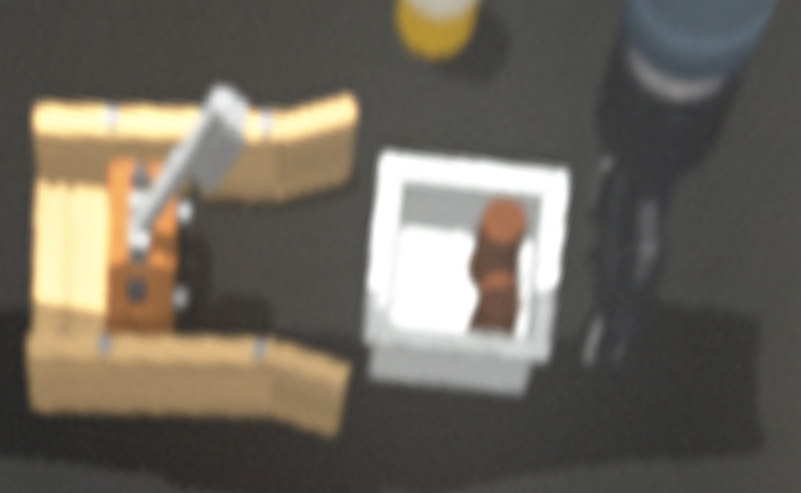

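```bash
python3 -m handwheel '[[8.5,-0.8,0,0,0,0,0],[8.5,-1.4,0,0,0,0,0],[8.5,-1.8,0,0,0,0,0],[8.5,-2.2,0,0,0,0,0],[8.5,-2.6,0,0,0,0,0],[8.5,-3.0,0,0,0,0,0],[8.5,-3.4,0,0,0,0,0],[8.5,-3.8,0.1,0,0,0,0]]'
```

```text
t: 4.5
eef_pos: [0.6871, -0.0546, 0.0247]
tool_rot: [1.0, -0.013, 0.001, 0.0]
contact_force: [5.1, -0.5, 2.2]
gripper_width: 0.0849
gripper_force: 2.1
```

```bash
python3 -m handwheel '[[8.5,-0.5,0,0,0,0,0],[8.5,-1,0,0,0,0,0],[8.5,-1.5,0.05,0,0,0,0],[8.5,-2,0.05,0,0,0,0],[8.5,-2.5,0.1,0,0,0,0],[8.5,-3,0.1,0,0,0,0],[8.5,-3.5,0.1,0,0,0,0],[8.5,-4,0.1,0,0,0,0],[8.5,-4.5,0.1,0,0,0,0]]'
python3 - <<'E'
from h import *
im=snap('side');cv2.imwrite('pics/c.png',rect('side',im,0.04,0.33,0.73,-0.16,0.09,0.0005)[:,:,::-1])
st()
E
```

```text
t: 5.62
eef_pos: [0.6428, -0.0517, 0.0247]
tool_rot: [1.0, -0.013, 0.001, -0.001]
contact_force: [8.3, 3.5, -0.2]
gripper_width: 0.0849
gripper_force: 4.0
t 5.67 pos [ 0.6418 -0.0515  0.0245] q [ 9.999e-01 -1.250e-02  7.000e-04 -8.000e-04] F [5.2 2.7 2.1] w 0.0851
```

View pics/c.png

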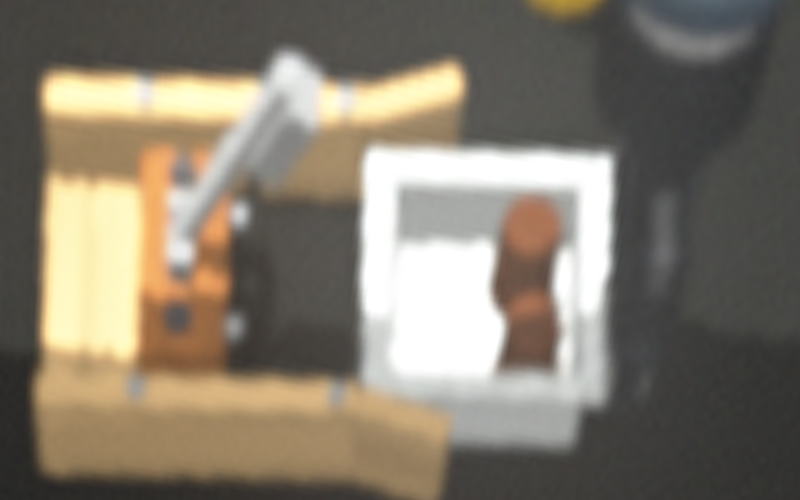

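```bash
python3 -m handwheel '[[8.5,-0.2,0.2,0,0,0,0],[8.5,-0.4,0.4,0,0,0,0],[8.5,-0.6,0.6,0,0,0,0],[8.5,-0.9,0.7,0,0,0,0],[8.5,-1.2,0.8,0,0,0,0]]'
```

```text
t: 6.3
eef_pos: [0.6294, -0.045, 0.0242]
tool_rot: [1.0, -0.013, -0.0, 0.0]
contact_force: [4.3, -2.0, -0.1]
gripper_width: 0.0851
gripper_force: 1.9
```

```bash
python3 -m handwheel '[[8.5,-0.3,0.1,0,0,0,0],[8.5,-0.6,0.2,0,0,0,0],[8.5,-0.9,0.3,0,0,0,0],[8.5,-1.2,0.3,0,0,0,0],[8.5,-1.5,0.3,0,0,0,0],[8.5,-1.8,0.3,0,0,0,0]]'
python3 - <<'E'
from h import *
im=snap('side');cv2.imwrite('pics/d.png',rect('side',im,0.04,0.33,0.73,-0.16,0.09,0.0005)[:,:,::-1])
st()
E
```

```text
t: 7.05
eef_pos: [0.6114, -0.0416, 0.0242]
tool_rot: [1.0, -0.013, -0.0, -0.0]
contact_force: [3.5, 0.2, -0.2]
gripper_width: 0.085
gripper_force: 1.7
t 7.1 pos [ 0.611  -0.0416  0.0242] q [ 9.999e-01 -1.260e-02 -4.000e-04 -2.000e-04] F [2.5 0.2 1.5] w 0.0847
```

View pics/d.png

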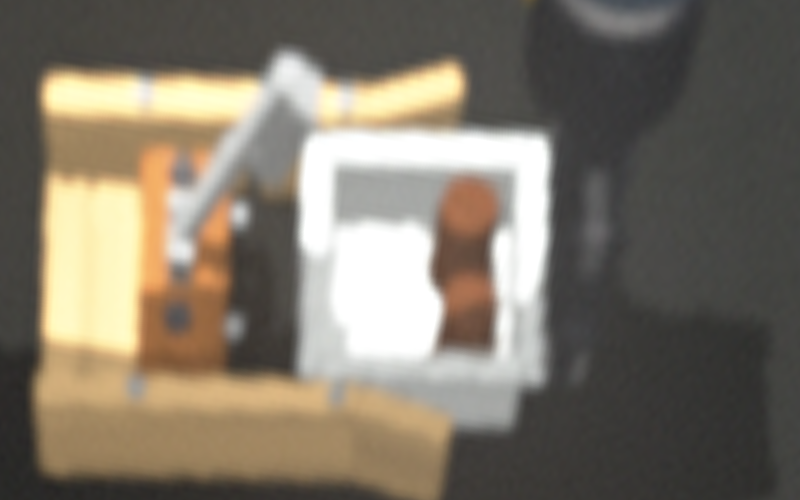

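```bash
python3 -m handwheel '[[8.5,-0.2,0,0,0,0,0],[8.5,-0.4,0,0,0,0,0],[8.5,-0.6,0.05,0,0,0,0],[8.5,-0.8,0.05,0,0,0,0],[8.5,-1.0,0.05,0,0,0,0],[8.5,-1.2,0.05,0,0,0,0]]'
python3 -m handwheel '[[8.5,-0.1,0,0,0,0,0],[8.5,-0.2,0,0,0,0,0],[8.5,-0.3,0,0,0,0,0]]'
```

```text
t: 7.85
eef_pos: [0.5994, -0.0414, 0.0242]
tool_rot: [1.0, -0.013, -0.0, 0.0]
contact_force: [2.4, -0.3, -1.4]
gripper_width: 0.0849
gripper_force: 1.4
t: 8.22
eef_pos: [0.5966, -0.0414, 0.0242]
tool_rot: [1.0, -0.013, -0.0, -0.0]
contact_force: [2.2, -0.6, -1.1]
gripper_width: 0.0848
gripper_force: 1.3
```

```bash
python3 -m handwheel '[[8.5,-0.1,0,0,0,0,0],[8.5,-0.2,0,0,0,0,0],[8.5,-0.2,0,0,0,0,0]]'; python3 -m handwheel '[[8.5,-0.1,0,0,0,0,0],[8.5,-0.2,0,0,0,0,0]]'
```

```text
t: 8.6
eef_pos: [0.5945, -0.0414, 0.0242]
tool_rot: [1.0, -0.013, -0.0, -0.0]
contact_force: [1.2, 0.1, -0.4]
gripper_width: 0.0851
gripper_force: 0.9
t: 8.85
eef_pos: [0.5927, -0.0414, 0.0243]
tool_rot: [1.0, -0.013, 0.0, 0.0]
contact_force: [1.4, -0.4, -1.1]
gripper_width: 0.0854
gripper_force: 1.2
```

```bash
python3 -m handwheel '[[8.5,-0.1,0,0,0,0,0],[8.5,-0.2,0,0,0,0,0]]'; python3 -m handwheel '[[8.5,-0.1,0,0,0,0,0],[8.5,-0.2,0,0,0,0,0]]'
```

```text
t: 9.1
eef_pos: [0.5907, -0.0414, 0.0243]
tool_rot: [1.0, -0.013, 0.0, -0.0]
contact_force: [2.6, 0.3, -2.2]
gripper_width: 0.0852
gripper_force: 1.2
t: 9.35
eef_pos: [0.5894, -0.0415, 0.0245]
tool_rot: [1.0, -0.013, 0.001, 0.0]
contact_force: [4.6, -0.5, -2.2]
gripper_width: 0.0852
gripper_force: 2.4
```

```bash
python3 -m handwheel '[[8.5,-0.1,0,0,0,0,0],[8.5,-0.2,0,0,0,0,0]]'
```

```text
t: 9.6
eef_pos: [0.5884, -0.0415, 0.0248]
tool_rot: [1.0, -0.013, 0.002, -0.0]
contact_force: [6.9, -1.2, -2.7]
gripper_width: 0.0854
gripper_force: 3.5
```

```bash
python3 -m handwheel '[[8.5,-0.1,0,0,0,0,0],[8.5,-0.2,0,0,0,0,0]]'
```

```text
t: 9.85
eef_pos: [0.5876, -0.0416, 0.0252]
tool_rot: [1.0, -0.013, 0.003, -0.0]
contact_force: [10.0, -0.4, -2.8]
gripper_width: 0.0848
gripper_force: 4.6
```

```bash
python3 -m handwheel '[[8.5,-0.1,0,0,0,0,0],[8.5,-0.2,0,-0.05,0,0,0],[8.5,-0.25,0,-0.05,0,0,0],[8.5,-0.25,0,-0.05,0,0,0]]'; python3 -c "
from h import *
st()"
```

```text
t: 10.35
eef_pos: [0.5869, -0.0416, 0.0253]
tool_rot: [1.0, -0.013, 0.005, -0.0]
contact_force: [12.2, -0.2, -3.2]
gripper_width: 0.0853
gripper_force: 5.8
t 10.35 pos [ 0.5869 -0.0416  0.0253] q [ 9.999e-01 -1.290e-02  4.700e-03 -1.000e-04] F [12.2 -0.2 -3.2] w 0.0853
```

```bash
python3 -m handwheel '[[8.5,-0.1,0,0,0,0,0],[8.5,-0.15,0,0,0,0,0],[8.5,-0.15,0,0,0,0,0],[8.5,-0.15,0,0,0,0,0],[8.5,-0.15,0,0,0,0,0]]'
```

```text
t: 10.98
eef_pos: [0.5865, -0.0416, 0.0256]
tool_rot: [1.0, -0.013, 0.006, -0.0]
contact_force: [12.8, -0.8, -2.6]
gripper_width: 0.0854
gripper_force: 6.7
```

```bash
python3 -m handwheel '[[8.5,-0.1,0,0,0,0,0],[8.5,-0.1,0,0,0,0,0],[8.5,-0.1,0,0,0,0,0],[8.5,-0.1,0,0,0,0,0]]'
```

```text
t: 11.48
eef_pos: [0.5862, -0.0416, 0.0259]
tool_rot: [1.0, -0.013, 0.006, -0.0]
contact_force: [15.1, -1.4, -3.0]
gripper_width: 0.0851
gripper_force: 7.3
```

```bash
python3 -m handwheel '[[8.5,0.2,0,0,0,0,0],[8.5,0.5,0,0,0,0,0],[8.5,0.8,0,0,0,0,0],[8.5,1.1,0,0,0,0,0],[8.5,1.5,0,0,0,0,0],[8.5,2.2,0,0,0,0,0],[8.5,3.5,0,0,0,0,0],[0,3.5,0,4,0,0,0],[0,3.5,0,10,0,0,0],[0,3.5,0,16,0,0,0]]'
python3 -m handwheel '[[0,0,0,4,0,0,0],[0,0,0,4,0,0,0]]'
python3 - <<'E'
from h import *
s=st()
ims=[]
for c in ('side','scene'):
    im=snap(c);ims.append(rect(c,im,0.043,0.36,0.66,-0.13,0.07,0.0004)[:,:,::-1])
    for n in('tray','latch_nominal','far_lip'):
        print(c,n,[(np.round(d['point'],4).tolist(),round(d['p'],2)) for d in spotter.pinpoint(c,n)[:2]])
    print(c,'latch',[(np.round(d['point'],4).tolist(),round(d['p'],2)) for d in spotter.recognise(c,'latch')[:2]])
o=np.hstack(ims);cv2.imwrite('pics/e.png',cv2.resize(o,(800,int(800*o.shape[0]/o.shape[1]))))
E
```

```text
t: 12.72
eef_pos: [0.6151, -0.0413, 0.1855]
tool_rot: [1.0, -0.013, -0.0, -0.0]
contact_force: [0.7, 0.5, 0.3]
gripper_width: 0.0318
gripper_force: 0.0
t: 12.98
eef_pos: [0.6177, -0.0414, 0.2279]
tool_rot: [1.0, -0.013, 0.004, -0.0]
contact_force: [0.7, -0.4, -0.7]
gripper_width: 0.0003
gripper_force: 0.0
t 12.97 pos [ 0.6177 -0.0414  0.2279] q [ 0.9999 -0.0126  0.0037 -0.    ] F [ 0.7 -0.4 -0.7] w 0.0003
side tray [([0.5207, -0.0404, 0.0035], 0.86)]
side latch_nominal [([0.4112, -0.0361, 0.0538], 0.59), ([0.5757, -0.0405, 0.0388], 0.33)]
side far_lip [([0.5785, -0.0398, 0.0408], 0.98)]
side latch [([0.4593, -0.0456, 0.113], 0.56)]
scene tray [([0.5135, -0.0386, -0.0011], 0.57)]
scene latch_nominal [([0.4072, -0.0357, 0.0501], 0.87)]
scene far_lip [([0.5734, -0.0435, 0.0409], 0.88)]
scene latch [([0.4675, -0.0345, 0.1176], 0.72)]
```

View pics/e.png

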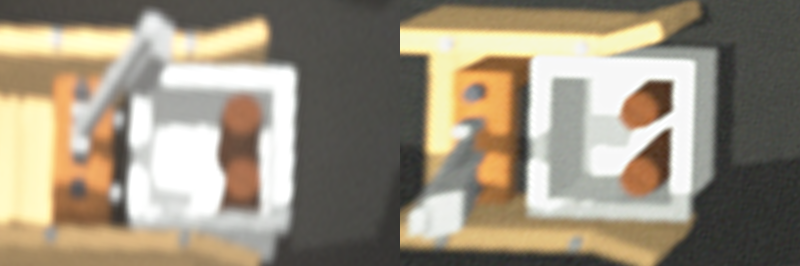

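```bash
python3 -m handwheel '[[0,-20.8,0.4,0,0,0,0],[0,-20.8,0.4,0,0,0,0],[0,-20.8,0.4,0,0,0,0],[0,-20.8,0.4,0,0,0,0],[0,-20.8,0.4,0,0,0,0],[0,-20.8,0.4,-5,0,0,0],[0,-20.8,0.4,-9,0,0,0],[0,-20.8,0.4,-11.4,0,0,0],[0,-20.8,0.4,-11.4,0,0,0]]'
python3 - <<'E'
from h import *
st()
ims=[snap('side')[:, :],snap('scene')]
C=[proj(c,[0.45,-0.04,0.1])[0].astype(int) for c in('side','scene')]
o=np.hstack([cv2.resize(i[max(0,v-60):v+60,max(0,u-80):u+80],(400,300)) for i,(u,v) in zip(ims,C)])
cv2.imwrite('pics/f.png',o[:,:,::-1])
E
```

```text
t: 14.6
eef_pos: [0.4068, -0.0373, 0.1085]
tool_rot: [1.0, -0.012, -0.001, -0.0]
contact_force: [0.8, 0.8, -0.3]
gripper_width: 0.0001
gripper_force: 0.0
t 14.6 pos [ 0.4068 -0.0373  0.1085] q [ 9.999e-01 -1.250e-02 -1.500e-03 -1.000e-04] F [ 0.8  0.8 -0.3] w 0.0001
```

View pics/f.png

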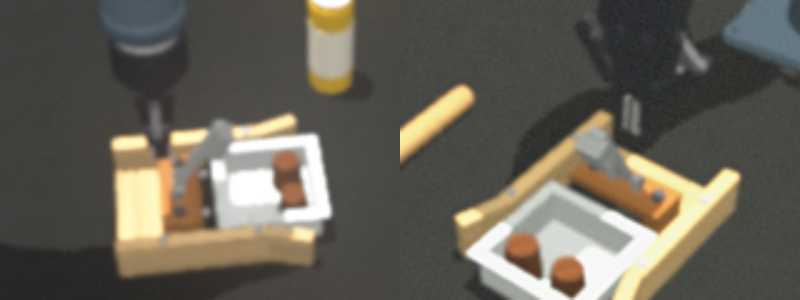

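```bash
python3 -m handwheel '[[0,1,0,0,0,0,0],[0,1.8,0,0,0,0,0],[0,2.4,0,0,0,0,0],[0,3,0,0,0,0,0],[0,3.6,0,0,0,0,0],[0,4.3,0,0,0,0,0]]'
```

```text
t: 15.45
eef_pos: [0.4497, -0.0374, 0.1096]
tool_rot: [1.0, -0.013, -0.0, 0.0]
contact_force: [-0.8, -0.6, 0.3]
gripper_width: 0.0002
gripper_force: 0.4
```

```bash
python3 -m handwheel '[[0,0.7,0,-0.2,0,0,0],[0,1.4,0,-0.6,0,0,0],[0,1.8,0,-0.9,0,0,0],[0,2.3,0,-1.2,0,0,0],[0,2.7,0,-1.5,0,0,0]]'
```

```text
t: 16.08
eef_pos: [0.4771, -0.0374, 0.0946]
tool_rot: [1.0, -0.013, 0.0, -0.0]
contact_force: [-0.2, -0.3, 0.9]
gripper_width: -0.0001
gripper_force: 0.3
```

```bash
python3 -m handwheel '[[0,0.3,0,-0.3,0,0,0],[0,0.6,0,-0.6,0,0,0],[0,0.9,0,-1,0,0,0],[0,1.05,0,-1.35,0,0,0]]'
python3 - <<'E'
from h import *
st()
ims=[snap('side')[:, :],snap('scene')]
C=[proj(c,[0.47,-0.04,0.08])[0].astype(int) for c in('side','scene')]
o=np.hstack([cv2.resize(i[max(0,v-45):v+45,max(0,u-60):u+60],(400,300),interpolation=cv2.INTER_CUBIC) for i,(u,v) in zip(ims,C)])
cv2.imwrite('pics/g.png',o[:,:,::-1])
E
```

```text
t: 16.58
eef_pos: [0.4875, -0.0374, 0.081]
tool_rot: [1.0, -0.013, 0.0, -0.0]
contact_force: [-0.0, 0.2, 0.0]
gripper_width: 0.0004
gripper_force: 0.2
t 16.57 pos [ 0.4875 -0.0374  0.081 ] q [ 9.999e-01 -1.260e-02  1.000e-04 -0.000e+00] F [-0.   0.2  0. ] w 0.0004
```

View pics/g.png

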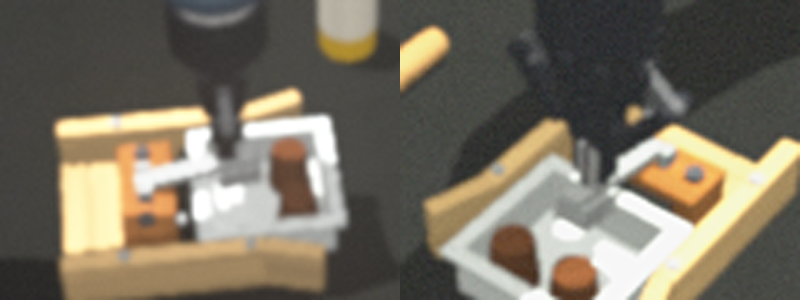

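```bash
python3 -m handwheel '[[0,0.2,0,-0.2,0,0,0],[0,0.3,0,-0.4,0,0,0],[0,0.4,0,-0.6,0,0,0]]'; python3 -m handwheel '[[0,0.1,0,-0.2,0,0,0],[0,0.1,0,-0.4,0,0,0]]'
```

```text
t: 17.05
eef_pos: [0.4913, -0.0374, 0.0752]
tool_rot: [1.0, -0.013, 0.0, -0.0]
contact_force: [-0.6, -0.1, 0.7]
gripper_width: -0.0001
gripper_force: 0.2
t: 17.3
eef_pos: [0.4925, -0.0374, 0.0712]
tool_rot: [1.0, -0.013, 0.0, -0.0]
contact_force: [1.4, 0.8, 1.2]
gripper_width: -0.0005
gripper_force: 0.2
```

```bash
python3 -m handwheel '[[0,0,0,-0.2,0,0,0],[0,0,0,-0.4,0,0,0]]'; python3 -m handwheel '[[0,0,0,-0.2,0,0,0],[0,0,0,-0.2,0,0,0]]'
```

```text
t: 17.55
eef_pos: [0.4924, -0.0374, 0.0672]
tool_rot: [1.0, -0.013, 0.0, -0.0]
contact_force: [0.3, 0.2, -0.1]
gripper_width: -0.0001
gripper_force: 0.2
t: 17.8
eef_pos: [0.4922, -0.0374, 0.0652]
tool_rot: [1.0, -0.013, -0.0, -0.0]
contact_force: [-0.0, 0.1, -0.0]
gripper_width: -0.0001
gripper_force: 0.0
```

```bash
python3 -m handwheel '[[0,0,0,-0.1,0,0,0],[0,0,0,-0.2,0,0,0]]'; python3 -m handwheel '[[0,0,0,-0.1,0,0,0],[0,0,0,-0.2,0,0,0]]'
python3 - <<'E'
from h import *
st()
ims=[snap('side')[:, :],snap('scene')]
C=[proj(c,[0.47,-0.04,0.08])[0].astype(int) for c in('side','scene')]
o=np.hstack([cv2.resize(i[max(0,v-45):v+45,max(0,u-60):u+60],(400,300),interpolation=cv2.INTER_CUBIC) for i,(u,v) in zip(ims,C)])
cv2.imwrite('pics/h.png',o[:,:,::-1])
E
```

```text
t: 18.05
eef_pos: [0.4923, -0.0374, 0.0646]
tool_rot: [1.0, -0.013, -0.0, 0.0]
contact_force: [-7.4, 0.3, 28.7]
gripper_width: 0.0
gripper_force: 14.2
t: 18.3
eef_pos: [0.4924, -0.0374, 0.0642]
tool_rot: [1.0, -0.013, -0.0, 0.0]
contact_force: [-13.9, -0.0, 51.0]
gripper_width: 0.0005
gripper_force: 25.4
t 18.3 pos [ 0.4924 -0.0374  0.0642] q [ 9.999e-01 -1.270e-02 -1.000e-04  2.000e-04] F [-13.9  -0.   51. ] w 0.0005
```

View pics/h.png

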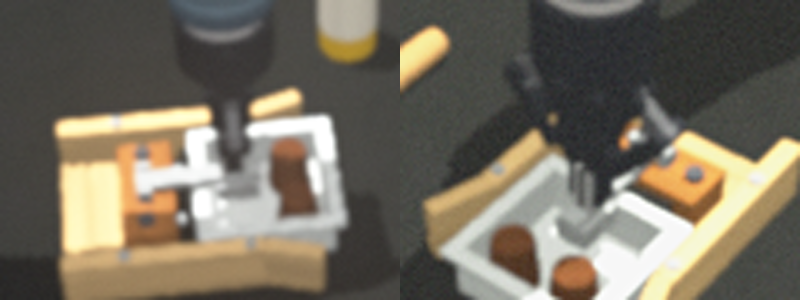

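The second chained step should have been skipped: the tip is at bar-top height, so the latch was already on its fixed limit. I'm backing straight off.

```bash
python3 -m handwheel '[[0,0,0,0.3,0,0,0],[0,0,0,1,0,0,0],[0,0,0,3,0,0,0],[0,0,0,8,0,0,0],[0,0,0,14,0,0,0],[0,0,0,16,0,0,0],[0,0,0,16,0,0,0]]'
python3 - <<'E'
from h import *
st()
for c in('side','scene'):
    im=snap(c)
    for n in('tray','foot_a'): print(c,n,[(np.round(d['point'],4).tolist(),round(d['p'],2)) for d in spotter.pinpoint(c,n)[:2]])
    print('latch',[(np.round(d['point'],4).tolist(),round(d['p'],2)) for d in spotter.recognise(c,'latch')[:1]])
    u,v=proj(c,[0.49,-0.04,0.05])[0].astype(int)
    globals()[c]=cv2.resize(im[max(0,v-45):v+45,max(0,u-60):u+60],(400,300),interpolation=cv2.INTER_CUBIC)
cv2.imwrite('pics/i.png',np.hstack([side,scene])[:,:,::-1])
E
```

```text
t: 19.27
eef_pos: [0.4932, -0.0375, 0.2228]
tool_rot: [1.0, -0.013, 0.002, 0.0]
contact_force: [0.1, -0.3, -1.0]
gripper_width: 0.0001
gripper_force: 0.0
t 19.27 pos [ 0.4932 -0.0375  0.2228] q [ 0.9999 -0.0127  0.0017  0.    ] F [ 0.1 -0.3 -1. ] w 0.0001
side tray [([0.5187, -0.037, 0.0072], 0.93), ([0.6168, 0.1448, 0.0033], 0.27)]
side foot_a [([0.5435, -0.0184, 0.0071], 0.71), ([0.5458, -0.0672, 0.004], 0.48)]
latch [([0.4812, -0.0447, 0.0584], 0.75)]
scene tray [([0.5143, -0.0383, 0.0008], 0.84), ([0.5081, -0.2703, -0.0021], 0.33)]
scene foot_a [([0.5429, -0.012, 0.0049], 0.7), ([0.5474, -0.0639, 0.0075], 0.47)]
latch [([0.4826, -0.0371, 0.0497], 0.68)]
```

View pics/i.png

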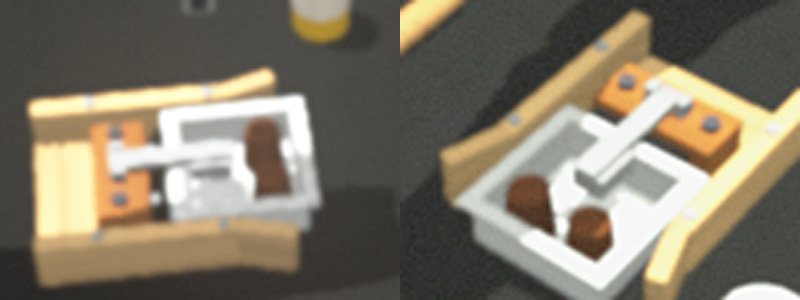

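The pictures show the latch flat, its nose inside the near wall (about (600,180) in the right crop), the tray at the stop and both feet upright. The gripper is clear.

```bash
python3 -c "
from h import *
print(arm.job_done())"
```

```text
the job is handed in; nothing more can be done
None
```

I pressed the tray on the stop at about 12 N, folded the latch fully down with its nose inside the near wall, and handed the job in at about 19.5 s. Both feet were upright, but I pushed the latch to about 51 N (29 N, then 51 N) against its fixed limit before backing off, harder than "never force" allows, and no verdict came back.

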